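Hold a tray slat against the sprung stop

ROBOT

A 6-joint arm with a two-finger parallel gripper is mounted at the origin on the work surface. World frame = base frame: x ahead of the robot, y to its left, z up, the work surface at z = 0. Lengths are in m, angles in rad, forces in N, time in s.
With the tool pointing down it reaches from about 0.25 to 0.775 m from the base axis. Payload 4 kg.
Tool frame: the origin (TCP) lies where the fingers leave the gripper's body, on its centre line; the fingertips stand 97 mm ahead of it and the grasp point (between the pads) lies 78 mm ahead of it; z points along the fingers, x is the direction in which the jaws open and shut, and the axes are right-handed (so a half turn about z gives the same grasp; the last joint's range is limited). The gripper opens to 94 mm and grips with 3 to 60 N. Pads are 16 mm wide; open, the fingers measure 119 mm over their backs; the gripper's body (75 mm by 177 mm) begins 78 mm behind the grasp point.
Start: joints at [-1.223, 0.087, 1.371, -0, 1.684, -0.103], TCP at [0.24, -0.495, 0.303] pointing down, gripper open.
Joint ranges: [-3.1, 3.1], [-0.76, 2.03], [0.27, 2.55], [-1.08, 4.22], [0.17, 2.65], [-2.57, 2.57]. Speed limits (rad/s): [2.79, 2.79, 3.14, 3.14, 3.14, 3.14].

INTERFACE

Orientations are given as [roll, pitch, yaw] about the fixed x, y, z axes, in that order (R = Rz(yaw) Ry(pitch) Rx(roll)).
In Python, from bench import * gives the robot as it stands.
- The arm moves only by the tool jog_arm, never from a script. Its argument "moves" is a list of rows, each a list of 7 numbers: the turn, a rotation vector about the world's x, y, z in rad, then the shift along the world's x, y, z in mm, then the finger opening in mm, from 0 to 94. In form: [[rx, ry, rz, tx, ty, tz, fingers], ...]. A call has 1 to 12 rows; each row shifts and turns the commanded pose from where the row before left it; what a row does not reach is not made up. A row lasts 1/8 s, in which the tool goes at most 62.5 mm and 10.7 degrees, less where a joint would pass 70% of its speed; a pose out of reach is approached as far as the arm can. A call is refused whole if a number of a shift passes 62.5 or a number of a turn 0.188, either way. A call with a gripper value outside its range is refused whole. The fingers move at their own pace and stop on an object; the grip force is fixed at half the most. Time passes only in rows, so rows that do not move let the fingers close. It gives the time, the measured TCP pose, the force and the opening at its end, in the units of the state.
- get_obs(): the state, without advancing time (a new reading comes with each control period).
- snapshot(name): name is "side" or "top"; returns the picture (400x640x3 uint8, red, green, blue); there is no depth.
- get_calibration(name): a dict with "camera_matrix" (3x3 intrinsics, pixels), "k1" (the pictures are not rectified: a ray, as slopes to the right and down, at radius r is drawn at 1 + k1 r^2 times it, then the intrinsics apply), "R" (3x3) and "t" (3): a world point X has camera coordinates R X + t. Camera axes: x right, y down, z forward; pixel columns grow to the right and rows downward; lengths in m; the calibration is good to about 2 mm. A picture is of the moment at which its call begins. get_calibration takes no time and is no camera call.
- close_job(): hands the job in, once; it reports no verdict.
Trained networks look in the newest picture that a camera, given by its name, has taken for a name from the list of things; names that differ only in an ending like _2 or _b are one class to them, and where a whole thing is asked for, a point or a joint stands for the part that bears it (a point fixed in the world has none). Each returns a list of dicts, best first, with "conf" (0 to 1); they miss things now and then, are a little off and sometimes report something else, mostly with a low value. They report only what shows in the picture. A call takes as long as a camera call. They do not tell look-alikes from the thing itself.
- look_for(label, camera): "bbox" ([left, top, right, bottom] in pixels, round what is visible of it).
The state is a dict: "time": time; "joint_positions": joint angles; "qvel": joint speeds; "joint_torque": joint torques, N m; "tool_pos": TCP position; "ee_rot": TCP orientation; "wrist_force": force on the tool from outside, world axes, zero at the start; "wrist_torque": the same for the moment, N m; "width": finger opening in m.
Only numpy, scipy, OpenCV 4.12 (cv2) and the standard library are available. Lean on these libraries where they do the work, as an engineer would, in place of code of your own. Each camera call takes 0.05 s, during which the arm holds its last target.

TASK

A wooden sweets tray is being repaired: take the full-size slat (as long as the longest and as tall as the tallest) out of the rack, stand it on edge down in the jig's groove clear of the sprung stop, then slide it along the groove against the stop and keep it pressed with a steady 8 N or so, which pushes the stop in about half-way (8 mm); never drive the stop hard against its end. Finish while still holding the slat pressed like that, so that a colleague can pin it; leave the other slats and the things on the counter where they are.

Things in the scene. Friction and masses are not known exactly. Their poses are not given: they have to be found in the camera images.
- slat_mid (a point): Centre of the tray slat to be held: the full-size one of three plain pale wooden boards standing on edge in the rack, 160 mm long, 90 mm tall, 12 mm thick, about 90 g. Its y axis runs along the length, x through the thickness, z up (lower edge 45 mm below this point). The two ends look the same.
- short_slat: Another board in the rack, not wanted: 100 mm long, 90 mm tall, 12 mm thick. Origin: centre of its lower edge; y along its length. Leave alone.
- low_slat: Another board in the rack, not wanted: 160 mm long, only 50 mm tall, 12 mm thick. Origin: centre of its lower edge; y along its length. Leave alone.
- rack: Fixed wooden rack with three open-topped slots, 178 mm (x) by 110 mm (y). Origin: centre of its underside, on the counter; slots run along its y, at x = -66, 0 and +66 mm, 15 mm wide; slot floor 8 mm up, slot walls up to 28 mm above the counter. The slats stand in the slots on edge, their length along y and overhanging; which is in which slot varies.
- jig: Fixed repair jig: plywood base 90 mm (x) by 300 mm (y), 12 mm thick. Origin: centre of its underside, on the counter. Along its y axis on x = 0 runs a groove between two wooden rails: 17 mm wide at the floor, floor 12 mm above the counter, rails from y = -140 to +75 mm, flared outwards from about 22 mm to 32 mm above the counter (about 28 mm wide at the mouth). At its +y end is the sprung stop, with a fixed grey block behind it (y = 126 to 148 mm, 97 mm high).
- stop_face (a point): Centre of the face of the sprung stop, a steel plate 70 mm wide and 75 mm tall across the groove's end, on two rods with springs. At rest the face is at y = +90 mm in the jig's frame, 55 mm above the counter, and looks to the jig's -y; this point moves with the plate. Axes as the jig's.
- stop (a joint): How far the stop is pushed in along the jig's +y (m): 0 at rest, 0.018 hard against its end. Plain spring, 1000 N/m and no preload: 8 N pushes it in 8 mm; it springs back when released.
- mallet: Loose wooden mallet, 242 mm long, round head 70 mm wide and 44 mm thick at its +y end, lying 120 mm beside the groove on the jig's +x side, along the jig's y. Origin: on the counter near its middle. Leave alone.
- cup: Loose white cup, 64 mm across, 65 mm tall, on the robot's side of the rack. Origin: centre of its base. Leave alone.
- bowl: Loose dark wooden bowl, 160 mm across, 70 mm tall, at the front on the robot's left. Origin: centre of its base. Leave alone.
- bottle: Loose white bottle, 60 mm across, 160 mm tall, on the robot's right. Origin: centre of its base. Leave alone.
- pins: Loose small open tin, 70 by 50 mm, 22 mm tall, beyond the rack and jig. Origin: centre of its underside. Leave alone.
Not all that is in view belongs to the job. Leave any orange or pink look-alike of the part that bears slat_mid alone.

How it is judged:
On the way, in this order (a step that is already met when the one before it is completed fails the run):
1. the slat stands on edge down in the jig's groove, not pressing the stop (z of slat_mid in the frame of jig between 0.05 and 0.061 m and x of slat_mid in the frame of jig between -0.007 and 0.007 m and angle between slat_mid's own z axis and vertical below 0.15 rad and angle between the y axis of slat_mid and the y axis of jig, either way round below 0.1 rad and y of slat_mid in the frame of jig above -0.12 m and value of joint stop below 0.002 m), for 0.2 s.
2. the slat is pressed steadily against the stop, 4 to 12 N, for one second (z of slat_mid in the frame of jig between 0.05 and 0.061 m and x of slat_mid in the frame of jig between -0.007 and 0.007 m and angle between slat_mid's own z axis and vertical below 0.15 rad and angle between the y axis of slat_mid and the y axis of jig, either way round below 0.1 rad and y of slat_mid in the frame of jig above -0.12 m and contact force between slat and stop between 4 and 12 N and value of joint stop between 0.004 and 0.012 m and contact force between any of the fingers, the arm and slat above 1.5 N), for 1 s.
At the end, for the whole second after the job is handed in: Slat held on edge in the groove (edge within 4 mm of the floor, 7 mm of the middle, upright within 0.15 rad, along it within 0.1), pressing the stop with 4 to 12 N and 4 to 12 mm in, at rest for the last second; other slats within 20 mm, other things within 30 mm of their starts (all of step 2 and linear speed of slat below 0.02 m/s and distance of each of short_slat, low_slat from where it was at the start of the episode below 0.02 m and distance of each of cup, mallet, bowl, bottle, pins from where it was at the start of the episode below 0.03 m); the arm keeps its last pose, push and grip.
It fails at once if the stop is driven hard against its end (pushed in over 16 mm) (value of joint stop above 0.016 m).
It fails at once if another slat is disturbed by over 20 mm (distance of any of short_slat, low_slat from where it was at the start of the episode above 0.02 m).
It fails at once if a bystander is disturbed by over 30 mm (distance of any of cup, mallet, bowl, bottle, pins from where it was at the start of the episode above 0.03 m).
It also fails if it takes over 48 s, if anything falls off the work surface, if the arm or the gripper's body presses on something with over 40 N, if the wrist force passes 120 N, or if a joint passes its speed limit or range.

## Working session

There is one attempt and no reset: what is moved stays moved. The work goes in short steps, Python scripts to look and compute and a tool call to move; the robot and the scene stay as the last step left them, time stands still between calls to the robot, and variables do not carry over. Pictures are saved under pics/ and viewed, and the job is handed in when it is done.

Besides the shell and the picture viewer there is one more tool, called after ">>>" in YAML: its name, and indented under it one key for each argument. jog_arm: Moves the arm, as the interface text tells. Its arguments: {"type":"object","properties":{"moves":{"type":"array","items":{"type":"array","items":{"type":"number"}}}},"required":["moves"]}

```bash
mkdir -p pics; ls
cat > h.py <<'E'
from bench import *
import numpy as np, cv2
def ray(c,u,v):
    K=np.array(c["camera_matrix"]);k=c["k1"]
    d=np.array([(u-K[0,2])/K[0,0],(v-K[1,2])/K[1,1]]);s=d.copy()
    for _ in range(30): s=d/(1+k*(s@s))
    R=np.array(c["R"]);t=np.array(c["t"])
    return -R.T@t, R.T@np.array([s[0],s[1],1])
def at(name,u,v,z):
    o,d=ray(get_calibration(name),u,v); return o+d*(z-o[2])/d[2]
def proj(name,X):
    c=get_calibration(name);K=np.array(c["camera_matrix"])
    p=np.array(c["R"])@np.array(X)+np.array(c["t"]);s=p[:2]/p[2];s=s*(1+c["k1"]*(s@s))
    return np.array([K[0,0]*s[0]+K[0,2],K[1,1]*s[1]+K[1,2]])
def tri(a,b):
    # a=(name,u,v)
    o1,d1=ray(get_calibration(a[0]),*a[1:]);o2,d2=ray(get_calibration(b[0]),*b[1:])
    A=np.stack([d1,-d2],1);x=np.linalg.lstsq(A,o2-o1,rcond=None)[0]
    p,q=o1+d1*x[0],o2+d2*x[1]; return (p+q)/2,np.linalg.norm(p-q)
E
python3 - <<'E'
from h import *
for n in("side","top"):
    im=snapshot(n);cv2.imwrite(f"pics/{n}0.png",im[:,:,::-1])
    c=get_calibration(n);print(n,c)
    for l in("slat_mid","short_slat","low_slat","rack","jig","stop_face"):
        print(l,[(np.round(d["bbox"]).tolist(),round(d["conf"],2)) for d in look_for(l,n)])
print(get_obs())
E
```

```text
pics
side {'camera_matrix': array([[483.26555064,   0.        , 325.3623193 ],
       [  0.        , 483.26555064, 197.02301394],
       [  0.        ,   0.        ,   1.        ]]), 'k1': -0.1284918056998275, 'R': array([[ 0.95007985, -0.3111806 , -0.02269172],
       [-0.20621737, -0.57170329, -0.794122  ],
       [ 0.23414243,  0.75915873, -0.60733462]]), 't': array([-0.49394418,  0.14097164,  1.25387473])}
slat_mid [([258.0, 174.0, 278.0, 204.0], 0.8), ([418.0, 240.0, 488.0, 278.0], 0.7), ([264.0, 197.0, 300.0, 253.0], 0.61), ([377.0, 213.0, 400.0, 261.0], 0.57)]
short_slat [([352.0, 227.0, 368.0, 269.0], 0.8)]
low_slat [([302.0, 130.0, 321.0, 153.0], 0.64), ([323.0, 236.0, 341.0, 277.0], 0.57)]
rack [([321.0, 242.0, 384.0, 278.0], 0.88)]
jig [([293.0, 120.0, 363.0, 198.0], 0.85)]
stop_face [([302.0, 131.0, 320.0, 151.0], 0.97)]
top {'camera_matrix': array([[485.62787777,   0.        , 320.95239252],
       [  0.        , 485.62787777, 200.68331178],
       [  0.        ,   0.        ,   1.        ]]), 'k1': -0.019092320452125347, 'R': array([[-0.00578378, -0.99997862, -0.0030493
[... 588 characters left out ...]
)]
{'time': 0.7, 'joint_positions': array([-1.22309711e+00,  8.71293939e-02,  1.37067564e+00,  3.80645921e-05,
        1.68360028e+00, -1.03122427e-01]), 'qvel': array([-1.22068696e-04, -7.77810554e-04, -5.98380495e-05, -7.16620065e-04,
       -3.47115317e-04, -8.20034653e-04]), 'joint_torque': array([-3.17210724e-04, -3.39915562e+01, -3.02517521e+01,  7.17124133e-02,
        2.34012573e-02,  3.02858751e-06]), 'tool_pos': array([ 0.23963371, -0.49505905,  0.30275688]), 'ee_rot': array([-3.14157432e+00, -1.90241446e-04, -1.11997040e+00]), 'wrist_force': array([ 0.37399194, -0.96265939,  1.22321014]), 'wrist_torque': array([-0.00831211, -0.03727958,  0.00933207]), 'width': 0.09417541362424493}
```

View pics/side0.png

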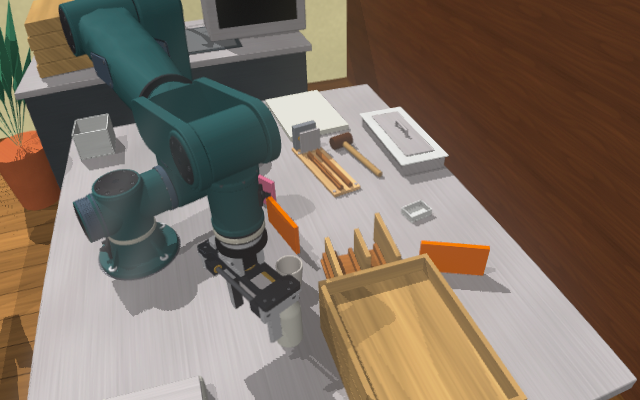

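View pics/top0.png

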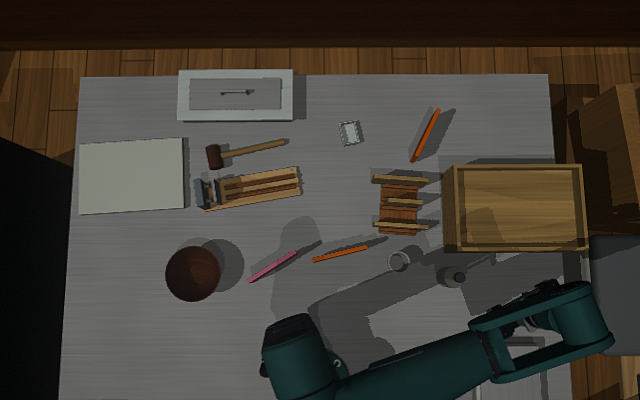

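Run:
```python
import cv2
a=cv2.imread("pics/top0.png");b=cv2.imread("pics/side0.png")
cv2.imwrite("pics/c1.png",cv2.resize(a[100:250,180:440],None,fx=3,fy=3,interpolation=cv2.INTER_CUBIC))
cv2.imwrite("pics/c2.png",cv2.resize(b[110:290,250:450],None,fx=3.3,fy=3.3,interpolation=cv2.INTER_CUBIC)[:600])
```

```text
(no output)
```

View pics/c1.png

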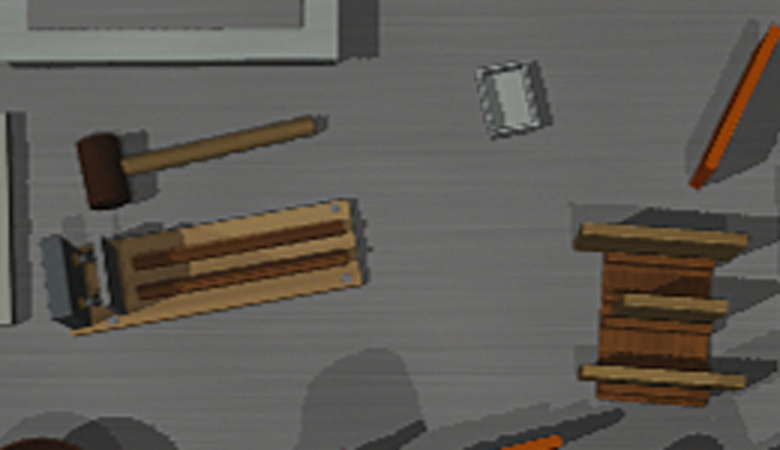

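View pics/c2.png

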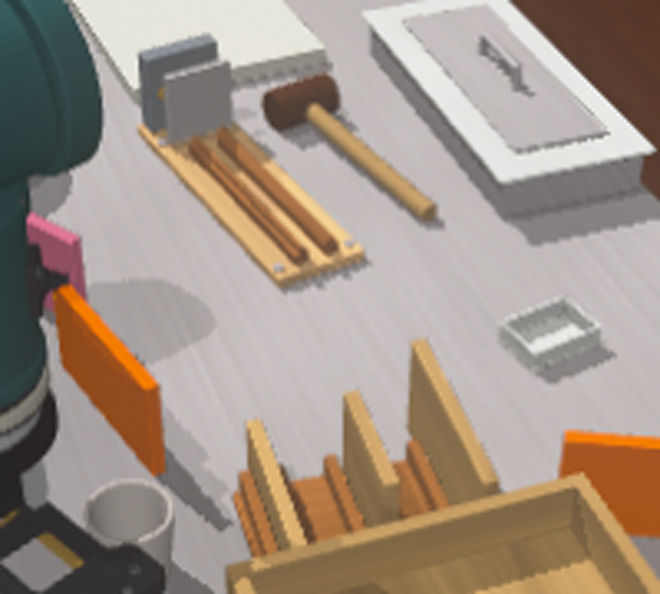

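The three boards in the rack, by their top-camera pixels:
- **Far slot, (370–428, 176–187):** long and tall.
- **Middle slot, (386–422, 197–207):** short.
- **Near slot, (374–430, 222–229):** long, but low in the side view.

The far one matches slat_mid. The orange boards at (425,135) and (340,254) and the pink one at (273,266) are look-alikes, so I leave them alone. Next I enlarge for measurement.

```bash
cat > z.py <<'E'
import cv2,sys
def zoom(src,out,x0,y0,w,h,f):
    a=cv2.imread(src)[y0:y0+h,x0:x0+w];b=cv2.resize(a,None,fx=f,fy=f,interpolation=cv2.INTER_CUBIC)
    b=cv2.convertScaleAbs(b,alpha=1.5,beta=20)
    for u in range(x0-x0%-10,x0+w,10):
        X=int((u-x0+.5)*f);cv2.line(b,(X,0),(X,6),(0,0,255),1);cv2.putText(b,str(u),(X-10,18),0,.38,(0,0,255),1)
    for v in range(y0-y0%-10,y0+h,10):
        Y=int((v-y0+.5)*f);cv2.line(b,(0,Y),(6,Y),(0,0,255),1);cv2.putText(b,str(v),(8,Y+4),0,.38,(0,0,255),1)
    cv2.imwrite(out,b)
if __name__=="__main__": zoom(sys.argv[1],sys.argv[2],*map(int,sys.argv[3:7]),float(sys.argv[7]))
E
python3 z.py pics/top0.png pics/tj.png 190 160 116 56 6.8
python3 z.py pics/top0.png pics/tr.png 365 168 72 72 8
python3 z.py pics/side0.png pics/sj.png 285 115 80 85 7
python3 z.py pics/side0.png pics/sr.png 315 205 90 75 8
```

```text
(no output)
```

View pics/tj.png

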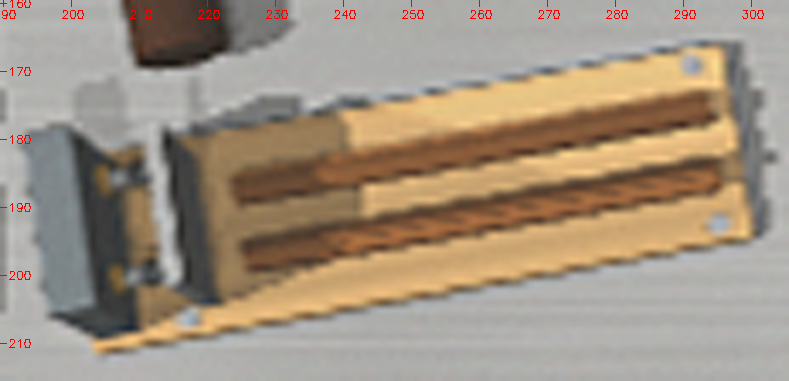

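View pics/tr.png

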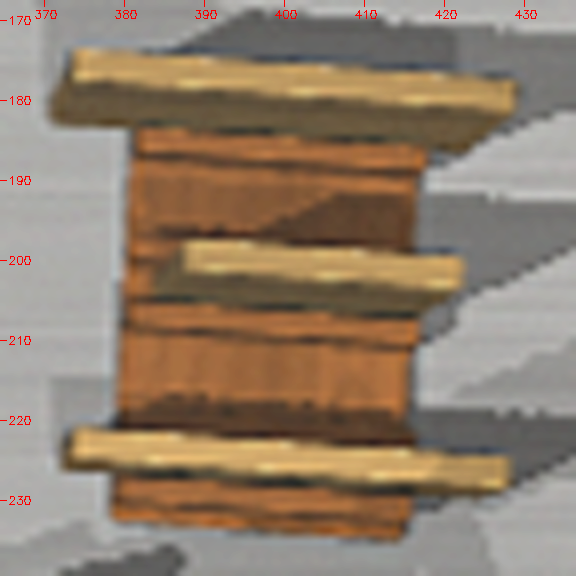

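View pics/sj.png

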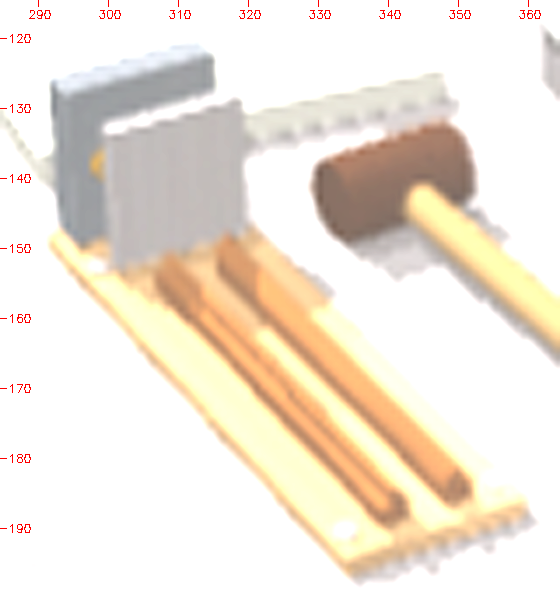

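View pics/sr.png

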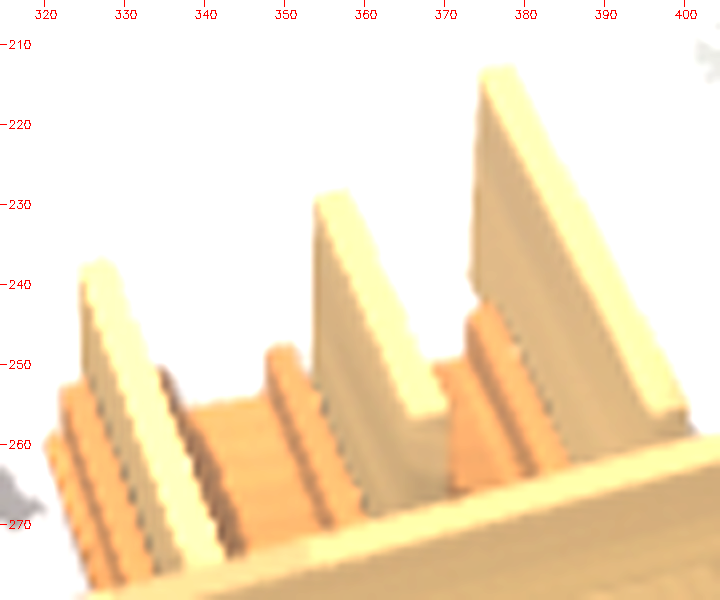

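Run:
```python
from h import *
from scipy.optimize import least_squares
def fit(pts,x0,lab):
    def f(p,full=False):
        c,s=np.cos(p[2]),np.sin(p[2]);r=[]
        for n,u,v,X in pts:
            W=[p[0]+c*X[0]-s*X[1],p[1]+s*X[0]+c*X[1],X[2]];r+=list(proj(n,W)-[u,v])
        return np.array(r)
    q=least_squares(f,x0);print(lab,np.round(q.x,4));print(np.round(q.fun.reshape(-1,2),1).tolist())
    return q.x
T=[("top",295.7,166.3,(.045,-.15,.012)),("top",300.1,194.2,(-.045,-.15,.012)),("top",203.5,209.8,(-.045,.15,.012))]
S=[("side",359.5,185.9,(.045,-.15,.012)),("side",333.8,195.2,(-.045,-.15,.012)),("side",292.4,148.4,(-.045,.15,.012))]
for P,l in((T,"top"),(S,"side"),(T+S,"both")): fit(P,[.5,.2,.16],"jig "+l)
# slat: local origin mid; z abs .098
T=[("top",373.6,173.5,(.006,.08,.098)),("top",373.2,177.9,(-.006,.08,.098)),("top",429.1,177.7,(.006,-.08,.098)),("top",428.6,181.5,(-.006,-.08,.098))]
g=lambda X,Y:(X/8+314.5,Y/8+204.5)
S=[("side",*g(518,66),(.006,.08,.098)),("side",*g(483,68),(-.006,.08,.098)),("side",*g(690,405),(.006,-.08,.098)),("side",*g(652,415),(-.006,-.08,.098))]
for P,l in((T,"top"),(S,"side"),(T+S,"both")): fit(P,[.5,-.2,0],"slat "+l)
# other slats tops, approx
h=lambda X,Y:(X/8+364.5,Y/8+167.5)
print("short",at("top",*h(185,255),.098),at("top",*h(463,272),.098))
print("low",at("top",*h(70,445),.058),at("top",*h(510,475),.058))
# box top-left edge height
for z in(.06,.1,.14): print(z,at("top",443,166,z),at("top",442,249,z))
print("boxtri",tri(("top",443,165),("side",430,258)),tri(("top",442,250),("side",321,288)))
```

```text
jig top [0.5802 0.1952 0.1539]
[[0.4, -0.5], [0.4, 0.2], [-0.8, 0.2]]
jig side [0.5792 0.1935 0.1528]
[[0.7, 0.5], [-0.4, -0.1], [-0.4, -0.7]]
jig both [0.5798 0.1948 0.1533]
[[0.5, -0.3], [0.6, 0.4], [-0.7, 0.3], [0.8, 0.2], [-0.3, -0.4], [-0.3, -0.9]]
slat top [ 0.592  -0.2527 -0.0779]
[[-0.2, 0.1], [0.0, -0.2], [-0.1, -0.1], [0.2, 0.2]]
slat side [ 0.5934 -0.2531 -0.0946]
[[0.0, -0.7], [-0.2, -0.2], [0.2, 0.5], [-0.1, 0.2]]
slat both [ 0.5928 -0.253  -0.0872]
[[-0.0, -0.4], [0.1, -0.7], [0.0, -0.2], [0.3, 0.1], [-0.4, -0.7], [-0.7, -0.1], [0.2, 0.5], [-0.1, 0.2]]
short [ 0.5290863  -0.21226637  0.098     ] [ 0.52234087 -0.31128128  0.098     ]
low [ 0.46528683 -0.17401113  0.058     ] [ 0.45329469 -0.33408759  0.058     ]
0.06 [ 0.63375037 -0.38430785  0.06      ] [ 0.38870724 -0.3710643   0.06      ]
0.1 [ 0.62498393 -0.37410479  0.1       ] [ 0.38689917 -0.36123731  0.1       ]
0.14 [ 0.61621748 -0.36390173  0.14      ] [ 0.3850911  -0.35141032  0.14      ]
boxtri (array([ 0.63303168, -0.37406792,  0.11201958]), np.float64(0.015911619491317655)) (array([ 0.38883337, -0.3630138 ,  0.09608986]), np.float64(0.009278303096622705))
```

>>> jog_arm:
  moves:
    - [0, 0, 0.13, 44, 30, 0, 50]
    - [0, 0, 0.13, 44, 30, 0, 44]
    - [0, 0, 0.13, 44, 30, 0, 44]
    - [0, 0, 0.13, 44, 30, 0, 44]
    - [0, 0, 0.13, 44, 30, 0, 44]
    - [0, 0, 0.13, 44, 30, -20, 44]
    - [0, 0, 0.13, 44, 30, -30, 44]
    - [0, 0, 0.125, 45, 32, -30, 44]
    - [0, 0, 0, 0, 0, 0, 44]
    - [0, 0, 0, 0, 0, 0, 44]

```text
time: 1.95
tool_pos: [0.5923, -0.2535, 0.2231]
ee_rot: [3.141, 0.0, -0.085]
wrist_force: [0.3, 0.2, 0.5]
width: 0.0441
```

```bash
python3 - <<'E'
from h import *
for n in("top","side"):
    cv2.imwrite(f"pics/{n}1.png",snapshot(n)[:,:,::-1])
o=get_obs();print(o["time"],o["tool_pos"],o["ee_rot"],o["width"],o["wrist_force"])
E
python3 z.py pics/top1.png pics/a.png 340 140 120 90 6.5;python3 z.py pics/side1.png pics/b.png 300 160 130 100 6
```

```text
2.05 [ 0.59195544 -0.2545336   0.22460153] [ 3.14008605e+00 -2.26588617e-03 -8.70502007e-02] 0.044076348776422414 [-0.41334235  0.75850351  0.34817022]
```

View pics/a.png

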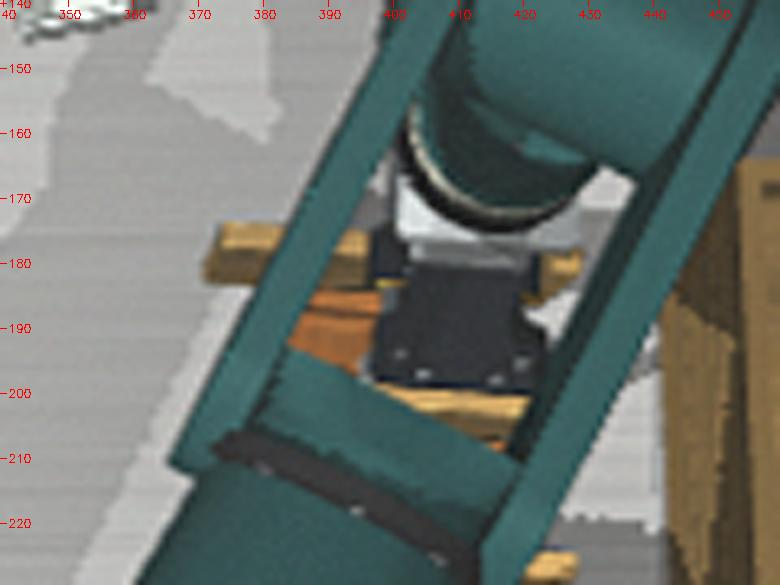

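View pics/b.png

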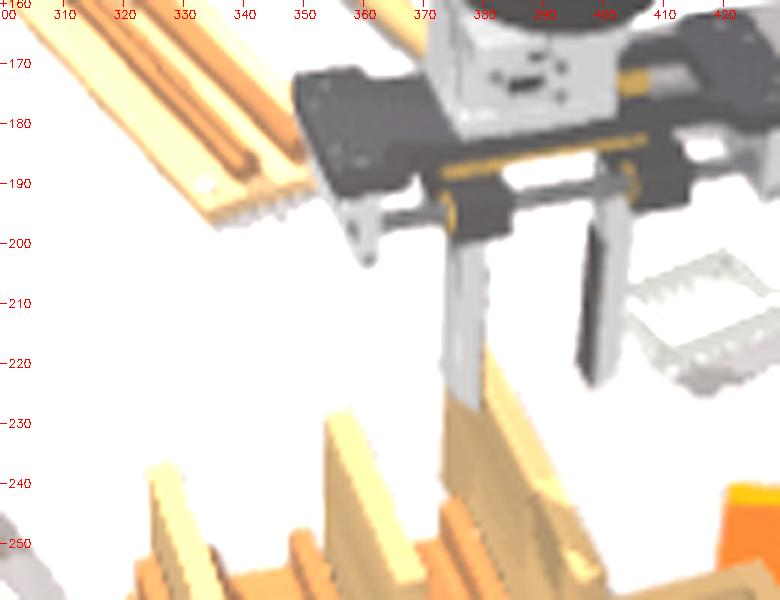

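The fingers straddle the far, full-size slat: near finger at (379,225), far finger at (399,222), with the slat top between them. I descend 76 mm and close.

>>> jog_arm:
  moves:
    - [0, 0, 0, 1, 0, -25, 44]
    - [0, 0, 0, 0, 0, -25, 44]
    - [0, 0, 0, 0, 0, -26, 44]
    - [0, 0, 0, 0, 0, 0, 44]
    - [0, 0, 0, 0, 0, 0, 10]
    - [0, 0, 0, 0, 0, 0, 5]
    - [0, 0, 0, 0, 0, 0, 5]
    - [0, 0, 0, 0, 0, 0, 5]
    - [0, 0, 0, 0, 0, 0, 5]

```text
time: 3.18
tool_pos: [0.5937, -0.2534, 0.1478]
ee_rot: [3.141, -0.001, -0.085]
wrist_force: [-1.5, 0.6, 3.6]
width: 0.012
```

```bash
python3 - <<'E'
from h import *
cv2.imwrite(f"pics/side2.png",snapshot("side")[:,:,::-1])
for i in range(1):
    o=get_obs();print(o["time"],o["tool_pos"],o["ee_rot"],o["width"],o["wrist_force"],o["wrist_torque"])
E
python3 z.py pics/side2.png pics/b.png 300 160 130 100 6
```

```text
3.225 [ 0.59366078 -0.25337278  0.14780578] [ 3.14093483e+00 -1.18866900e-03 -8.48396859e-02] 0.011708753062020173 [-1.29829725 -0.09262973  3.96482835] [-0.04261211  0.15979158  0.06070392]
```

View pics/b.png

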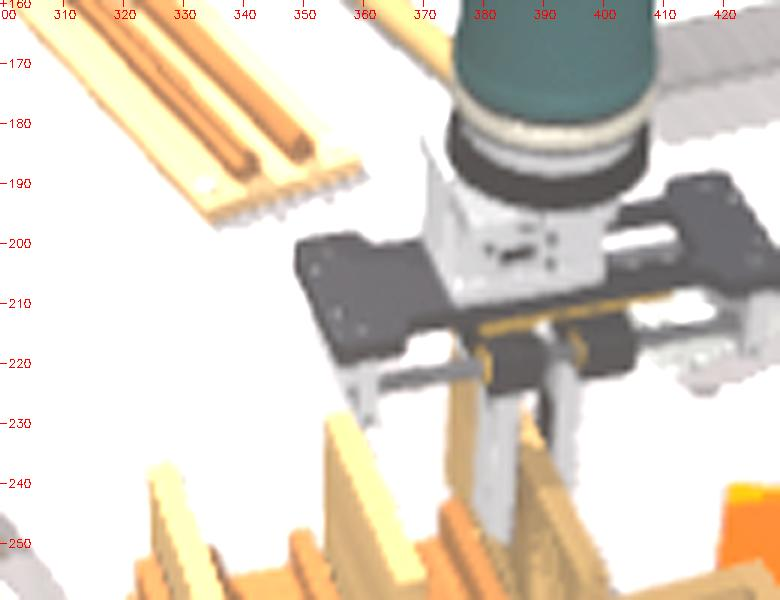

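The slat is gripped, with a width of 12 mm. I lift it and carry it over the groove to about y_jig −40 mm.

>>> jog_arm:
  moves:
    - [0, 0, 0, 0, 0, 15, 5]
    - [0, 0, 0, 0, 0, 30, 5]
    - [0, 0, 0, 0, 0, 40, 5]
    - [0, 0, 0, 0, 25, 15, 5]
    - [0, 0, 0.03, -1, 48, 0, 5]
    - [0, 0, 0.04, -1, 50, 0, 5]
    - [0, 0, 0.04, -1, 50, 0, 5]
    - [0, 0, 0.04, -1, 50, 0, 5]
    - [0, 0, 0.04, -1, 50, 0, 5]
    - [0, 0, 0.03, -1, 50, 0, 5]
    - [0, 0, 0.018, -1, 50, 0, 5]
    - [0, 0, 0, -1, 36, 0, 5]

```text
time: 4.72
tool_pos: [0.5836, 0.1594, 0.2459]
ee_rot: [-3.14, 0.002, 0.156]
wrist_force: [1.3, -0.8, -0.7]
width: 0.0119
```

>>> jog_arm:
  moves:
    - [0, 0, 0, 0, 0, -25, 5]
    - [0, 0, 0, 0, 0, -15, 5]
    - [0, 0, 0, 0, 0, 0, 5]
    - [0, 0, 0, 0, 0, 0, 5]

```text
time: 5.22
tool_pos: [0.5855, 0.1555, 0.2074]
ee_rot: [-3.141, -0.001, 0.152]
wrist_force: [-0.6, 0.6, -0.4]
width: 0.0118
```

```bash
python3 - <<'E'
from h import *
for n in("top","side"):
    cv2.imwrite(f"pics/{n}3.png",snapshot(n)[:,:,::-1])
o=get_obs();print(o["time"],o["tool_pos"],o["ee_rot"],o["width"],o["wrist_force"],o["wrist_torque"])
E
python3 z.py pics/top3.png pics/a.png 190 140 116 80 6.8;python3 z.py pics/side3.png pics/b.png 280 90 100 115 5.2
```

```text
5.325 [0.58585681 0.15542806 0.20804471] [-3.14149071e+00 -2.02865990e-03  1.52125830e-01] 0.011754425043576629 [ 0.62322736  0.07544348 -0.62209367] [ 0.03007436 -0.05028738  0.00755951]
```

View pics/a.png

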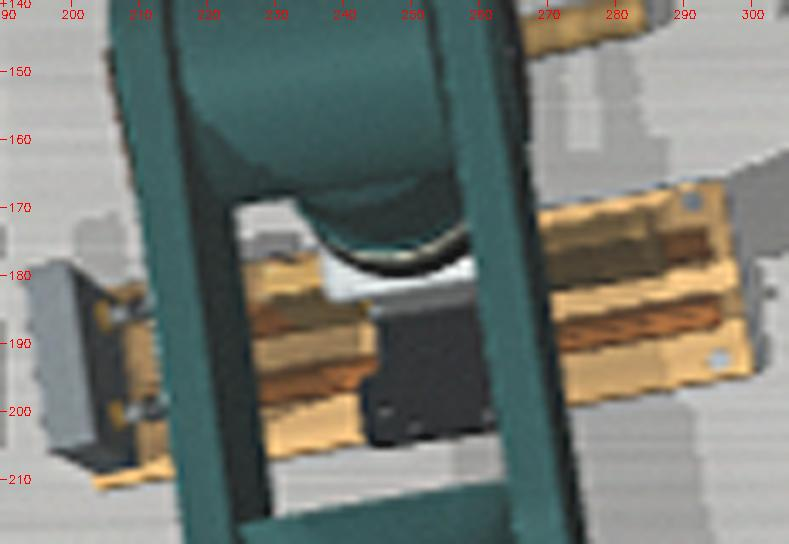

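View pics/b.png

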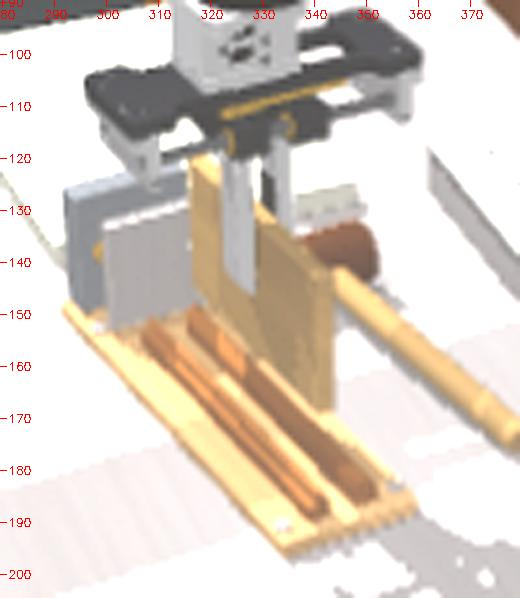

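Run:
```python
from h import *
c,s=np.cos(.152),np.sin(.152)
def W(x,y,z): return [.5857+c*x-s*y,.1555+s*x+c*y,z]
zb=.068
im=cv2.imread("pics/side3.png");f=7
b=cv2.resize(im[110:200,290:365],None,fx=f,fy=f,interpolation=cv2.INTER_CUBIC)[:600]
def P(X): p=proj("side",X);return tuple(int(round(q)) for q in ((p[0]-290+.5)*f,(p[1]-110+.5)*f))
for x in(-.006,.006):
    q=[W(x,y,z) for y,z in((-.08,zb),(-.08,zb+.09),(.08,zb+.09),(.08,zb))]
    for i in range(4): cv2.line(b,P(q[i]),P(q[(i+1)%4]),(255,0,0) if x<0 else (0,0,255),1)
c,s=np.cos(.1533),np.sin(.1533)
J=lambda x,y,z:[.5798+c*x-s*y,.1948+s*x+c*y,z]
for x,z in((-.0085,.012),(.0085,.012),(-.014,.032),(.014,.032)): cv2.line(b,P(J(x,-.14,z)),P(J(x,.075,z)),(0,255,0),1)
cv2.imwrite("pics/ov.png",b)
```

```text
(no output)
```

View pics/ov.png

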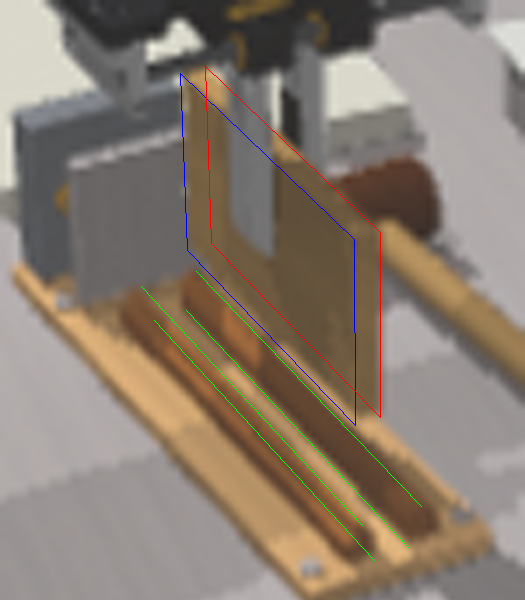

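The overlay agrees to about 1 px (2 mm) for the slat, and the rails' feet match the jig fit. I descend into the flare.

>>> jog_arm:
  moves:
    - [0, 0, 0, 0, 0, -15, 5]
    - [0, 0, 0, 0, 0, -15, 5]
    - [0, 0, 0, 0, 0, -7, 5]
    - [0, 0, 0, 0, 0, -4, 5]
    - [0, 0, 0, 0, 0, 0, 5]

```text
time: 5.95
tool_pos: [0.5853, 0.1558, 0.1655]
ee_rot: [3.142, 0.0, 0.153]
wrist_force: [0.4, -0.4, -0.9]
width: 0.0123
```

>>> jog_arm:
  moves:
    - [0, 0, 0, 0, 0, -4, 5]
    - [0, 0, 0, 0, 0, -4, 5]
    - [0, 0, 0, 0, 0, 0, 5]
    - [0, 0, 0, 0, 0, 0, 5]

```text
time: 6.45
tool_pos: [0.5854, 0.1558, 0.1579]
ee_rot: [3.142, -0.0, 0.153]
wrist_force: [-0.5, -0.2, -0.0]
width: 0.0117
```

```bash
python3 - <<'E'
from h import *
for n in("side",):
    cv2.imwrite(f"pics/{n}4.png",snapshot(n)[:,:,::-1])
o=get_obs();print(o["time"],o["tool_pos"],o["ee_rot"],o["width"],o["wrist_force"],o["wrist_torque"])
E
python3 z.py pics/side4.png pics/b.png 285 100 85 100 6
```

```text
6.5 [0.58544583 0.15577134 0.1579314 ] [ 3.14156124e+00 -2.76080288e-04  1.53015661e-01] 0.0122323735279068 [ 0.06136899  0.4492958  -0.4918036 ] [-0.04100622 -0.06735935 -0.00205489]
```

View pics/b.png

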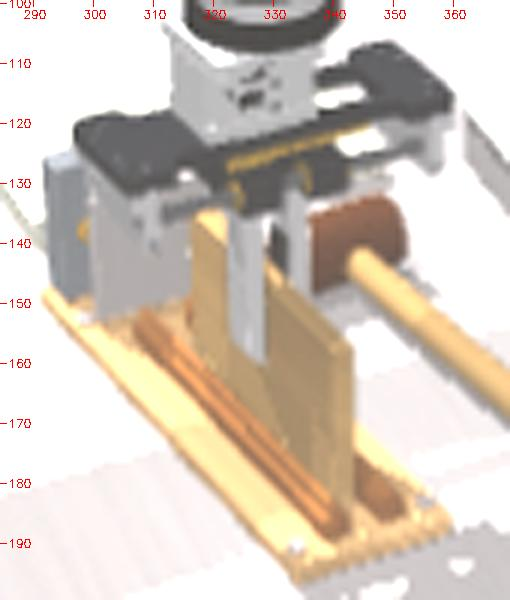

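The slat is inside the groove, below the flare, with no contact forces. I lower it the last bit until it touches the floor.

>>> jog_arm:
  moves:
    - [0, 0, 0, 0, 0, -3, 5]
    - [0, 0, 0, 0, 0, -2, 5]
    - [0, 0, 0, 0, 0, -1, 5]
    - [0, 0, 0, 0, 0, 0, 5]
    - [0, 0, 0, 0, 0, 0, 5]
    - [0, 0, 0, 0, 0, 0, 5]

```text
time: 7.25
tool_pos: [0.5854, 0.1558, 0.1519]
ee_rot: [-3.142, -0.0, 0.153]
wrist_force: [0.1, 0.5, -0.9]
width: 0.012
```

>>> jog_arm:
  moves:
    - [0, 0, 0, 0, 0, -1, 5]
    - [0, 0, 0, 0, 0, 0, 5]
    - [0, 0, 0, 0, 0, 0, 5]

```text
time: 7.62
tool_pos: [0.5854, 0.1558, 0.1518]
ee_rot: [3.142, -0.001, 0.153]
wrist_force: [-2.5, -0.4, 5.4]
width: 0.0118
```

```bash
python3 - <<'E'
from h import *
cv2.imwrite(f"pics/side5.png",snapshot("side")[:,:,::-1])
o=get_obs();print(o["time"],o["tool_pos"],o["ee_rot"],o["width"],o["wrist_force"],o["wrist_torque"])
E
python3 z.py pics/side5.png pics/b.png 285 100 85 100 6
```

```text
7.675 [0.58539743 0.15580068 0.15180852] [ 3.14157224e+00 -5.88077186e-04  1.53060226e-01] 0.011733247377880684 [-3.5700397   0.67226552  5.19463369] [-0.13577786  0.50882678 -0.00265036]
```

View pics/b.png

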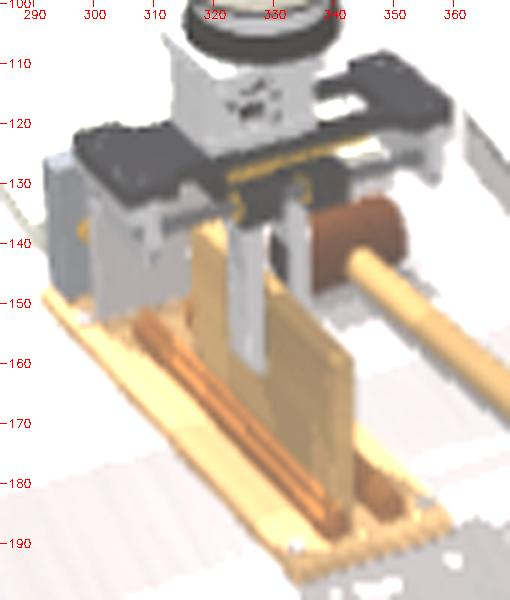

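Contact with the floor reads about 5 N. I ease off 0.7 mm, then slide toward the stop along (−0.152, 0.988), about 44 mm, short of contact.

>>> jog_arm:
  moves:
    - [0, 0, 0, 0, 0, 0.7, 5]
    - [0, 0, 0, 0, 0, 0, 5]
    - [0, 0, 0, -0.6, 4, 0, 5]
    - [0, 0, 0, -1.2, 8, 0, 5]
    - [0, 0, 0, -1.2, 8, 0, 5]
    - [0, 0, 0, -1.2, 8, 0, 5]
    - [0, 0, 0, -1.2, 8, 0, 5]
    - [0, 0, 0, -0.8, 5, 0, 5]
    - [0, 0, 0, -0.5, 2.5, 0, 5]
    - [0, 0, 0, 0, 0, 0, 5]
    - [0, 0, 0, 0, 0, 0, 5]
    - [0, 0, 0, 0, 0, 0, 5]

```text
time: 9.18
tool_pos: [0.5787, 0.1984, 0.1519]
ee_rot: [3.14, 0.0, 0.153]
wrist_force: [-2.4, -5.4, 5.0]
width: 0.0119
```

```bash
python3 - <<'E'
from h import *
cv2.imwrite(f"pics/side6.png",snapshot("side")[:,:,::-1])
o=get_obs();print(o["time"],o["tool_pos"],o["ee_rot"],o["width"],o["wrist_force"],o["wrist_torque"])
E
python3 z.py pics/side6.png pics/b.png 285 100 85 100 6
```

```text
9.225 [0.57870379 0.19844312 0.15190455] [3.13963949e+00 3.11458894e-04 1.52868588e-01] 0.011666999763061769 [-1.0841747  -4.18890924  5.33918526] [-0.70228558  0.39929248  0.12975031]
```

View pics/b.png

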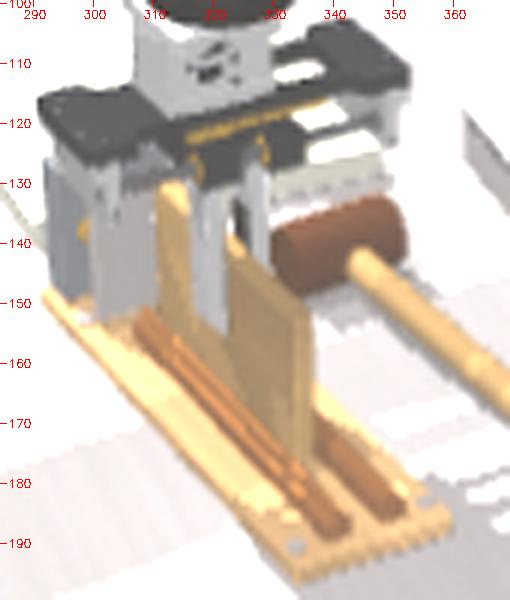

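>>> jog_arm:
  moves:
    - [0, 0, 0, 0, 0, 0.6, 5]
    - [0, 0, 0, 0, 0, 0, 5]
    - [0, 0, 0, 0, 0, 0, 5]

```text
time: 9.6
tool_pos: [0.5785, 0.1992, 0.1518]
ee_rot: [3.141, 0.001, 0.153]
wrist_force: [-0.6, -2.6, 1.6]
width: 0.0118
```

Run:
```python
from h import *
cv2.imwrite(f"pics/side7.png",snapshot("side")[:,:,::-1]);cv2.imwrite(f"pics/top7.png",snapshot("top")[:,:,::-1])
o=get_obs();print(o["time"],o["tool_pos"],o["ee_rot"],o["width"],o["wrist_force"],o["wrist_torque"])
c,s=np.cos(.153),np.sin(.153)
x,y=o["tool_pos"][:2]
zb=.012
im=cv2.imread("pics/side7.png");f=10
b=cv2.resize(im[118:170,290:345],None,fx=f,fy=f,interpolation=cv2.INTER_CUBIC)[:600]
def P(X): p=proj("side",X);return tuple(int(round(q)) for q in ((p[0]-290+.5)*f,(p[1]-118+.5)*f))
def W(a,e,z): return [x+c*a-s*e,y+s*a+c*e,z]
for a in(-.006,.006):
    q=[W(a,e,z) for e,z in((-.08,zb),(-.08,zb+.09),(.08,zb+.09),(.08,zb))]
    for i in range(4): cv2.line(b,P(q[i]),P(q[(i+1)%4]),(255,0,0) if a<0 else (0,0,255),1)
J=lambda a,e,z:[.5798+c*a-s*e,.1948+s*a+c*e,z]
for d in(0,.005):
    q=[J(a,.09+d,z) for a,z in((-.035,.0175),(.035,.0175),(.035,.0925),(-.035,.0925))]
    for i in range(4): cv2.line(b,P(q[i]),P(q[(i+1)%4]),(0,255,0) if d==0 else (0,255,255),1)
cv2.imwrite("pics/ov2.png",b)
im=cv2.imread("pics/side0.png")
b=cv2.resize(im[118:170,290:345],None,fx=f,fy=f,interpolation=cv2.INTER_CUBIC)[:600]
for d in(0,.005):
    q=[J(a,.09+d,z) for a,z in((-.035,.0175),(.035,.0175),(.035,.0925),(-.035,.0925))]
    for i in range(4): cv2.line(b,P(q[i]),P(q[(i+1)%4]),(0,255,0) if d==0 else (0,255,255),1)
cv2.imwrite("pics/ov0.png",b)
```

```text
9.7 [0.57852464 0.19921967 0.15182627] [3.14139222e+00 5.45435461e-04 1.53069857e-01] 0.011652265281797827 [-2.01207285 -3.01605621  2.70766818] [-0.6597937   0.24354311  0.09749686]
```

View pics/ov2.png

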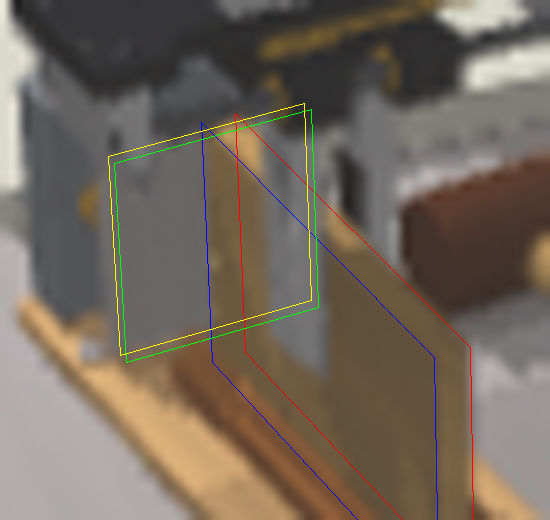

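View pics/ov0.png

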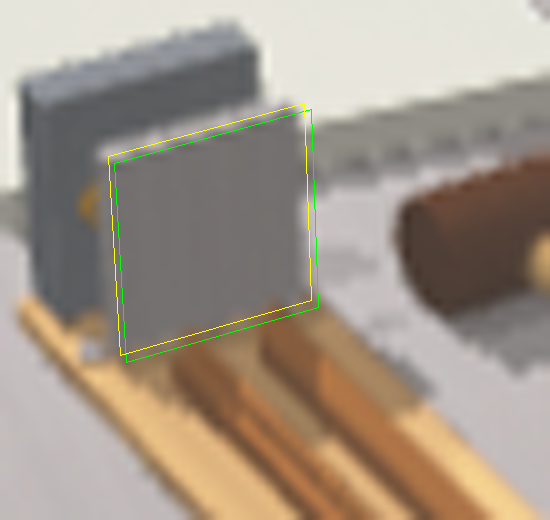

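Run:
```python
import cv2,numpy as np
def g(p,b): return cv2.cvtColor(cv2.imread(p),cv2.COLOR_BGR2GRAY).astype(float)[b[1]:b[3],b[0]:b[2]]
b=(296,130,310,156)
for p in("side0","side4","side5","side6","side7"):
    a=g(f"pics/{p}.png",b); print(p,a[14:18].mean(0).round().astype(int))
    t=np.hstack([a]); 
A=[cv2.resize(cv2.imread(f"pics/{p}.png")[165:215,190:235],None,fx=8,fy=8,interpolation=cv2.INTER_CUBIC) for p in("top0","top7")]
cv2.imwrite("pics/cmp.png",np.hstack(A))
```

```text
side0 [ 92  93  93  95 110 118 112 112 114 114 114 114 114 113]
side4 [ 84  84  84  86 100 108 102 102 104 103 103 103 103 102]
side5 [ 85  84  84  86 101 108 103 102 104 104 103 104 104 104]
side6 [ 84  84  84  86 100 107 102 102 103 103 103 103 103 102]
side7 [ 84  84  84  86 100 107 102 102 103 103 103 103 103 102]
```

View pics/cmp.png

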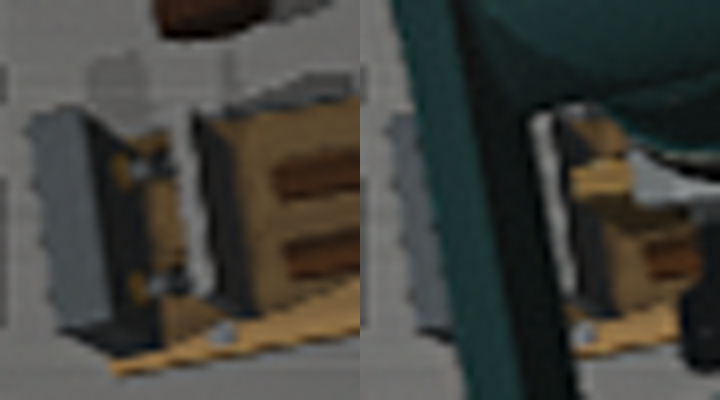

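The pictures show the plate hasn't moved yet: the slat end at about (218,183) in the top view is still a few mm short of it. So the −3 N is groove friction. I relieve it by going up 1 mm and 0.6 mm toward −x of the jig.

>>> jog_arm:
  moves:
    - [0, 0, 0, -0.6, -0.1, 1.0, 5]
    - [0, 0, 0, 0, 0, 0, 5]
    - [0, 0, 0, 0, 0, 0, 5]
    - [0, 0, 0, 0, 0, 0, 5]

```text
time: 10.2
tool_pos: [0.5781, 0.1994, 0.153]
ee_rot: [-3.141, -0.0, 0.153]
wrist_force: [-1.0, -0.1, -0.8]
width: 0.0119
```

```bash
cat > s.py <<'E'
from h import *
import sys
F=[];T=[];P=[]
for i in range(4):
    snapshot("top" if i%2 else "side");o=get_obs();F.append(o["wrist_force"]);T.append(o["wrist_torque"]);P.append(o["tool_pos"])
c,s=np.cos(.153),np.sin(.153);J=lambda v:np.array([c*v[0]+s*v[1],-s*v[0]+c*v[1],v[2]])
print(o["time"],"F jig",np.round(J(np.mean(F,0)),2),"T jig",np.round(J(np.mean(T,0)),3),"tool jig mm",np.round(J(np.mean(P,0)-[.5798,.1948,0])*1e3,2),o["ee_rot"],o["width"])
if len(sys.argv)>1:
    for n in("side","top"): cv2.imwrite(f"pics/{n}{sys.argv[1]}.png",snapshot(n)[:,:,::-1])
E
python3 s.py
```

```text
10.4 F jig [-0.34  0.17 -0.35] T jig [-0.013 -0.037  0.013] tool jig mm [ -1.02   4.69 153.12] [-3.14144858e+00 -1.66371526e-04  1.53026531e-01] 0.011896390544167324
```

Free now, with no friction. Now small steps toward the stop.

>>> jog_arm:
  moves:
    - [0, 0, 0, -0.3, 2, 0, 5]
    - [0, 0, 0, -0.3, 2, 0, 5]
    - [0, 0, 0, 0, 0, 0, 5]
    - [0, 0, 0, 0, 0, 0, 5]

```text
time: 10.9
tool_pos: [0.5775, 0.2033, 0.1532]
ee_rot: [-3.141, -0.0, 0.153]
wrist_force: [0.1, 0.8, -0.9]
width: 0.0117
```

```bash
python3 s.py
```

```text
11.1 F jig [-0.11  0.11 -0.64] T jig [ 0.016 -0.014  0.004] tool jig mm [ -1.01   8.66 153.18] [-3.14154302e+00 -8.32190836e-05  1.53000509e-01] 0.011374489447072266
```

>>> jog_arm:
  moves:
    - [0, 0, 0, -0.3, 2, 0, 5]
    - [0, 0, 0, -0.15, 1, 0, 5]
    - [0, 0, 0, 0, 0, 0, 5]
    - [0, 0, 0, 0, 0, 0, 5]

```text
time: 11.6
tool_pos: [0.577, 0.2062, 0.1531]
ee_rot: [3.142, -0.0, 0.153]
wrist_force: [0.2, -0.1, -0.8]
width: 0.012
```

```bash
python3 s.py
```

```text
11.8 F jig [-0.48 -0.02 -0.31] T jig [-0.083 -0.012  0.021] tool jig mm [ -1.02  11.65 153.15] [-3.14154484e+00 -6.16164497e-05  1.52949473e-01] 0.011597295868494905
```

>>> jog_arm:
  moves:
    - [0, 0, 0, -0.3, 2, 0, 5]
    - [0, 0, 0, -0.15, 1, 0, 5]
    - [0, 0, 0, 0, 0, 0, 5]
    - [0, 0, 0, 0, 0, 0, 5]

```text
time: 12.3
tool_pos: [0.5766, 0.2088, 0.1532]
ee_rot: [3.141, -0.0, 0.153]
wrist_force: [0.8, -3.4, -0.3]
width: 0.0121
```

```bash
python3 s.py
```

```text
12.5 F jig [-0.26 -3.    0.05] T jig [-0.608  0.049  0.053] tool jig mm [ -1.    14.42 153.18] [ 3.14119668e+00 -1.02461379e-04  1.52836881e-01] 0.011677046960423642
```

Contact came at about 11.6 mm, and 2.8 mm further it reads 3.0 N, which matches the 1 N/mm spring with no friction. I press another 5.5 mm or so.

>>> jog_arm:
  moves:
    - [0, 0, 0, -0.25, 1.5, 0, 5]
    - [0, 0, 0, -0.25, 1.5, 0, 5]
    - [0, 0, 0, -0.15, 1, 0, 5]
    - [0, 0, 0, -0.15, 1, 0, 5]
    - [0, 0, 0, 0, 0, 0, 5]
    - [0, 0, 0, 0, 0, 0, 5]

```text
time: 13.25
tool_pos: [0.576, 0.213, 0.1533]
ee_rot: [3.139, 0.0, 0.153]
wrist_force: [-0.0, -6.8, 0.9]
width: 0.0118
```

```bash
python3 s.py 8;python3 z.py pics/side8.png pics/b.png 285 100 85 100 6
python3 z.py pics/top8.png pics/a.png 190 160 116 56 6.8
```

```text
13.45 F jig [-0.87 -6.83  0.94] T jig [-1.165  0.127  0.137] tool jig mm [ -1.    18.6  153.31] [3.13906544e+00 8.87254830e-05 1.52568036e-01] 0.011973088165192264
```

View pics/b.png

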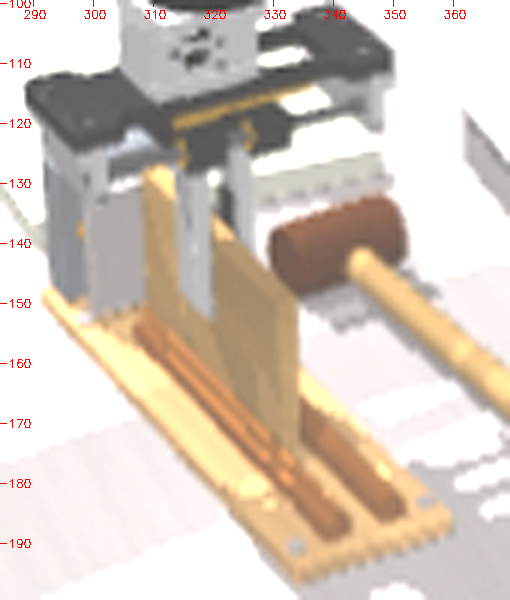

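View pics/a.png

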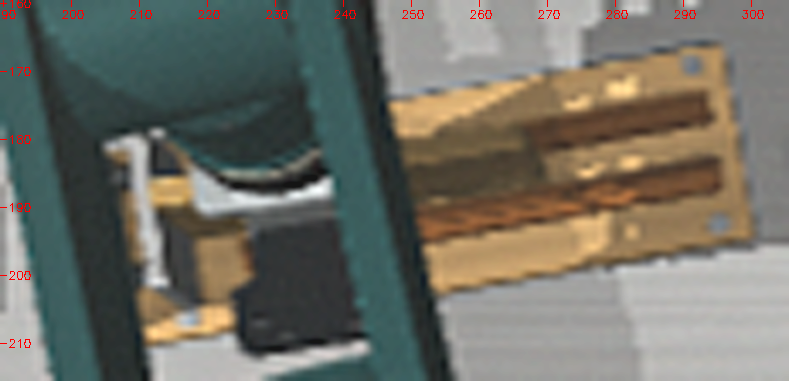

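Stop pressed about 7 mm with 6.8 N, and the slat is upright between the rails. I add 1 mm and hold for over a second.

>>> jog_arm:
  moves:
    - [0, 0, 0, -0.15, 1, 0, 5]
    - [0, 0, 0, 0, 0, 0, 5]
    - [0, 0, 0, 0, 0, 0, 5]
    - [0, 0, 0, 0, 0, 0, 5]
    - [0, 0, 0, 0, 0, 0, 5]
    - [0, 0, 0, 0, 0, 0, 5]
    - [0, 0, 0, 0, 0, 0, 5]
    - [0, 0, 0, 0, 0, 0, 5]
    - [0, 0, 0, 0, 0, 0, 5]
    - [0, 0, 0, 0, 0, 0, 5]
    - [0, 0, 0, 0, 0, 0, 5]
    - [0, 0, 0, 0, 0, 0, 5]

```text
time: 15.05
tool_pos: [0.5759, 0.2138, 0.1533]
ee_rot: [3.139, 0.0, 0.152]
wrist_force: [0.4, -7.5, 1.4]
width: 0.012
```

```bash
python3 s.py 9; sleep 0
python3 - <<'E'
from h import *
c,s=np.cos(.153),np.sin(.153);o=get_obs();x,y=o["tool_pos"][:2]
im=cv2.imread("pics/side9.png");f=9
b=cv2.resize(im[118:182,290:345],None,fx=f,fy=f,interpolation=cv2.INTER_CUBIC)[:600]
def P(X): p=proj("side",X);return tuple(int(round(q)) for q in ((p[0]-290+.5)*f,(p[1]-118+.5)*f))
def W(a,e,z): return [x+c*a-s*e,y+s*a+c*e,z]
for a in(-.006,.006):
    q=[W(a,e-.0016,z) for e,z in((-.08,.0133),(-.08,.1033),(.08,.1033),(.08,.0133))]
    for i in range(4): cv2.line(b,P(q[i]),P(q[(i+1)%4]),(255,0,0) if a<0 else (0,0,255),1)
cv2.imwrite("pics/ov3.png",b)
E
```

```text
15.25 F jig [-1.37 -7.97  1.28] T jig [-1.264  0.16   0.12 ] tool jig mm [ -1.    19.34 153.35] [3.13849685e+00 1.18480053e-04 1.52513203e-01] 0.011564541605933272
```

View pics/ov3.png

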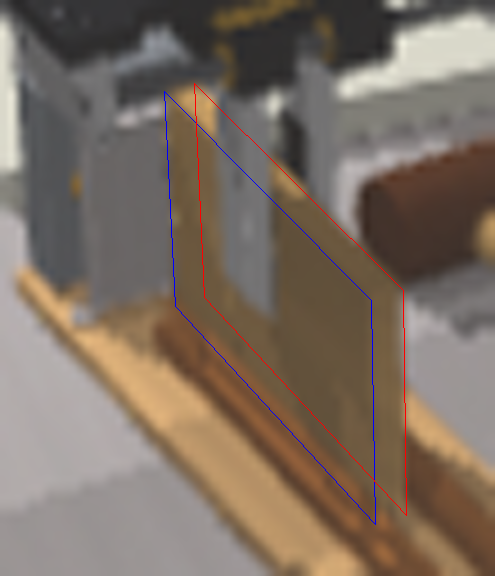

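View pics/top9.png

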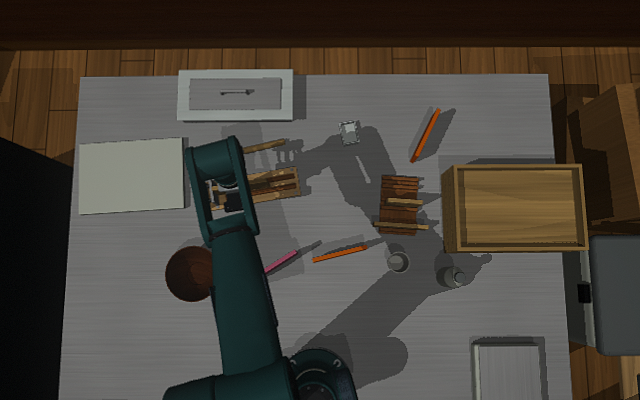

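The slat outline matches the picture, so it is upright, in the groove and in line with it. The force is steady at 8.0 N with the stop 7.7 mm in. The other slats at (404,203) and (402,226) and the loose things are where they were. I hand in.

```bash
python3 -c "
from h import *
print(close_job());o=get_obs();print(o['time'],o['wrist_force'],o['tool_pos'])"
```

```text
the job is handed in; nothing more can be done
None
the job is handed in; nothing more can be done
```

I took the full-size slat from the rack's far slot, lowered it into the groove about 50 mm clear of the stop, slid it along and pressed it. I handed the job in at about 15.3 s of the 48 s allowed, with the arm still holding and pressing the slat.

**Last checks:**
- **Press:** about 8.0 N along the groove with the stop about 7.7 mm in, which matches the 1 N/mm spring. I held it there for over 1.5 s. The depth is worked out from arm travel after first contact, because the hand-in gave no reading of the stop.
- **Slat:** upright, about 1 mm off the middle of the groove and in line with it. Its lower edge is about 1.3 mm above the groove floor, since I lifted it slightly to get rid of friction.
- **Other things:** in the last top picture the other two slats and the loose things that show are where they were. The arm hides the mallet's head there, but it looks unmoved in the side view. The arm also covers part of the bowl.

**What disagreed:**
- **Friction:** partway along I read 3–5 N before reaching the stop. It was the slat rubbing in the groove, which stopped once I went up 1 mm and sideways 0.6 mm.
- **Contact point:** first contact came about 1.6 mm later than I had worked out, within the calibration error.

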